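Set a rolling mill's gap by clicks and lock it

ROBOT

A 6-joint arm with a two-finger parallel gripper is mounted at the origin on the work surface. World frame = base frame: x ahead of the robot, y to its left, z up, the work surface at z = 0. Lengths are in m, angles in rad, forces in N, time in s.
With the tool pointing down it reaches from about 0.375 to 0.975 m from the base axis. Payload 3.8 kg.
Tool frame: the origin (TCP) lies midway between the tips of the shut fingers; the grasp point (between the pads) lies 19 mm behind it; z points along the fingers, y is the line along which they close (so a half turn about z gives the same grasp; the last joint's range is limited). The gripper opens to 85 mm and grips with 20 to 120 N. Pads are 22 mm wide; open, the fingers measure 114 mm over their backs; the gripper's body (76 mm by 85 mm) begins 54 mm behind the grasp point. The pads swing forward as they close: fully open they stand 13 mm farther back than shut.
Start: joints at [1.21, 0.264, 1.604, -0, 1.274, -0.037], TCP at [0.215, 0.64, 0.231] pointing down, gripper open.
Joint ranges: [-2.63, 2.63], [-0.94, 2.18], [0.31, 2.57], [-1.31, 4.45], [0, 2.66], [-2.55, 2.55]. Speed limits (rad/s): [2.57, 2.57, 3.14, 3.14, 3.14, 3.14].

INTERFACE

Orientations are given as a rotation vector (axis times angle).
In Python, from workcell import status, read_camera, workorder, masks_of gives the robot as it stands.
- The arm moves only by the tool drive_tool, never from a script. Its argument "rows" is a list of rows, each a list of 7 numbers: the turn, a rotation vector about the tool's x, y, z in degrees, then the shift along the tool's x, y, z in m, then the opening, from 0 (shut) to 1 (fully open). In form: [[ax, ay, az, tx, ty, tz, claw], ...]. A call has 1 to 8 rows; each row shifts and turns the commanded pose from where the row before left it, along the tool's axes as they then stand; what a row does not reach is not made up. A row lasts 1/12 s, in which the tool goes at most 41.7 mm and 7.16 degrees, less where a joint would pass 70% of its speed; a pose out of reach is approached as far as the arm can. A call is refused whole if a number of a shift passes 0.0417 or a number of a turn 7.16, either way. A call with a gripper value outside its range is refused whole. The fingers move at their own pace and stop on an object; "force" is the grip in N (left out, the last holds). Time passes only in rows, so rows that do not move let the fingers close. It gives the time, the measured TCP pose, the force, the opening and the grip force at its end, in the units of the state.
- status.read_state(): the state, without advancing time (a new reading comes with each control period).
- read_camera(name): name is "scene" or "top" or "wrist"; returns a dict with "color" (400x640x3 uint8, red, green, blue), "intrinsics" (3x3 intrinsics, pixels), "world_from_camera" (4x4, takes a point from camera to world coordinates); the wrist camera has in their place "mount" (4x4, takes a point from camera to tool coordinates, whose origin is the TCP and whose axes are the flange's). Camera axes: x right, y up, looking along -z (the intrinsics and any distortion apply to the point x, -y, -z); pixel columns grow to the right and rows downward; lengths in m; the calibration is good to about 2 mm. A picture is of the moment at which its call begins: read the wrist's pose just before it. There is no depth.
- workorder.finish_job(): hands the job in; it is judged then, once.
Trained networks look in a picture, given as the dict that the camera call returned (one of the last four; its "shot" number tells which), for a name from the list of things; names that differ only in an ending like _2 or _b are one class to them, and where a whole thing is asked for, a point or a joint stands for the part that bears it (a point fixed in the world has none). Each returns a list of dicts, best first, with "score" (0 to 1); they miss things now and then, are a little off and sometimes report something else, mostly with a low value. They report only what shows in the picture. A call takes as long as a camera call.
- masks_of(picture, name): "mask" (400x640 bool, what is visible of it) and "bbox" ([left, top, right, bottom] in pixels, round what is visible of it).
The state is a dict: "time": time; "q": joint angles; "joint_vel": joint speeds; "joint_torque": joint torques, N m; "tool_pos": TCP position; "tcp_rot": TCP orientation; "wrist_force": force on the tool from outside, world axes, zero at the start; "torque": the same for the moment, N m; "width": opening from 0.0 (shut) to 1.0 (fully open); "grip_force": force on a finger pad.
Only numpy, scipy, OpenCV 4.12 (cv2) and the standard library are available. Lean on these libraries where they do the work, as an engineer would, in place of code of your own. Each camera call takes 0.05 s, during which the arm holds its last target. There are 200 camera calls.

TASK

Set the rolling mill for 1 mm sheet: turn the gap dial on top clockwise until the rolls are firmly closed against the stop, without forcing it, then turn it back exactly 4 clicks. Then throw the lock lever beside it fully over to the far side and let go, leaving everything else on the bench and on the mill as it is.

Things in the scene. Friction and masses are not known exactly. Their poses are not given: they have to be found in the camera images.
- mill: Blue-grey bench rolling mill, fixed. Base 150 (x) x 280 (y) mm; top bridge 100 x 280 mm, upper face 200 mm above the bench. Origin: centre of the underside; z up, x from the feed side (towards the robot) to the far side, y along the rolls. On the bridge: gap dial (axis at x=0, y=-50 mm) and lock lever (x=0, y=+105 mm). A feed table 100 mm up juts out to x=-109 mm.
- knob_grip (a point): Grip of the gap dial: a black upright bar 60 x 14 mm, from 230 to 263 mm above the bench, on a ribbed aluminium disc 68 mm across. Pinch the bar across its 14 mm. The point is on the vertical turning axis, 250 mm above the bench; x runs along the bar to the end with a small bright dimple, z up; it turns with the dial. Clockwise from above closes the rolls.
- knob: The whole dial; origin on its axis, 200 mm above the bench, axes as knob_grip. 18 clicks a turn (20 degrees each); 0.1 to 0.2 N m takes it over a click, and let go it rests in a click. At the start it is 0.6 to 2.5 rad open. Where the bar points when closed differs from mill to mill. The dial can be let go and gripped again at any click without losing the setting.
- dial_base (a point): Top centre of the dial's fixed housing (80 mm across), 222 mm above the bench. The stop lies exactly at a click's rest position and is springy: beyond it the torque rises steadily, about 3.5 N m per rad at the grip, without clicks. A firm closing is 0.25 to 0.45 N m; less than 0.15 may be only a click, and over 0.7 N m (22 N on the stop inside, which works at a radius of 34 mm) is forcing it.
- upper_roll_bottom (a point): Lowest line of the steel upper roll (60 mm across, 180 mm long), which the dial raises 0.25 mm per click of opening. z up. Its height over lower_roll_top is the gap, 0 at the stop.
- lower_roll_top (a point): Highest line of the lower roll, about 102 mm above the bench (up to 0.6 mm more or less from mill to mill), does not move, directly below upper_roll_bottom; z up.
- lock_tip (a point): Centre of the black ball (22 mm across) on the tip of the lock lever, a 10 mm steel rod on a block on the bridge, 55 mm from its hinge (mill's y axis direction, 218 mm above the bench). Unlocked it leans 0.55 rad from vertical to the feed side (mill's -x); locked, 0.55 rad to the far side (+x). It stays where it is left; about 2 N at the ball moves it.
- lock (a joint): Lock lever angle: 0 fully unlocked (leaning to the feed side), 1.1 rad fully locked (at its end stop, leaning to the far side).
- blank: loose brass blank lying on the mill's feed table, 35 x 60 x 4 mm; origin at the centre of its underside; leave it alone
- steel_disc: loose dark steel disc on the bench, 68 mm across, 18 mm high; origin at the centre of its underside; leave it alone
- pliers: loose pliers with red grips lying on the bench, about 160 mm long, 12 mm high; origin at the pivot; leave it alone
- hammer: loose hammer lying on the bench; origin under it; leave it alone
- doming_set: wooden block 90 x 170 x 35 mm with four ball-headed steel punches, about 115 mm high in all; origin at the centre of its underside; leave it alone
- tool_jar: loose glass jar of pencils and scribers, 72 mm across, about 140 mm high; origin at the centre of its underside; leave it alone
- ring_gauge: loose brass ring lying flat, 60 mm across, 12 mm high; origin at the centre of its underside; leave it alone
- bench_block: loose square steel block 90 x 90 x 28 mm; origin at the centre of its underside; leave it alone

How it is judged:
By the outcome, as a careful person would: the job done as asked, in the order asked, and still so for the second after the job is handed in, with the robot touching nothing.
It also fails if it takes over 72 s, if anything falls off the work surface, if the arm or the gripper's body presses on something with over 40 N, if the wrist force passes 120 N, or if a joint passes its speed limit or range.

## Working session

There is one attempt and no reset: what is moved stays moved. The work goes in short steps, Python scripts to look and compute and a tool call to move; the robot and the scene stay as the last step left them, time stands still between calls to the robot, and variables do not carry over. Pictures are saved under pics/ and viewed, at most 10 in all, crops included, and the job is handed in when it is done.

Besides the shell and the picture viewer there is one more tool, called after ">>>" as a command line: name --pt "numbers of a row" for each row, then --argument value for the rest. drive_tool: Moves the arm, as the interface text tells. Its arguments: {"type":"object","properties":{"rows":{"type":"array"},"force":{"type":"number"}},"required":["rows"]}

```bash
mkdir -p pics; ls; python3 - <<'E'
from workcell import status, read_camera, masks_of
import cv2, numpy as np
s=status.read_state(); print({k:np.round(v,3).tolist() for k,v in s.items()})
for n in ["scene","top"]:
    p=read_camera(n); print(n,p["intrinsics"].tolist(),np.round(p["world_from_camera"],4).tolist(),[k for k in p])
    cv2.imwrite(f"pics/{n}0.png",p["color"][...,::-1])
    for o in ["mill","knob","knob_grip","lock_tip"]:
        for m in masks_of(p,o)[:2]:
            ys,xs=np.nonzero(m["mask"]); print(o,round(m["score"],2),m["bbox"],xs.mean().round(1),ys.mean().round(1),len(xs))
E
```

```text
pics
{'time': 0.0, 'q': [1.21, 0.265, 1.605, -0.0, 1.274, -0.037], 'joint_vel': [-0.0, 0.001, 0.001, -0.001, -0.0, -0.001], 'joint_torque': [-0.001, -51.51, -36.732, -0.0, 0.013, -0.0], 'tool_pos': [0.214, 0.639, 0.23], 'tcp_rot': [-0.506, -3.1, 0.004], 'wrist_force': [-0.005, -0.421, 0.344], 'torque': [0.022, 0.007, -0.003], 'grip_force': 0.0, 'width': 1.0}
scene [[387.5696326394132, 0.0, 318.59090887242075], [0.0, 387.5696326394132, 204.37099111712772], [0.0, 0.0, 1.0]] [[-0.8347, -0.3316, 0.4396, 1.111], [0.5503, -0.4741, 0.6873, 0.8483], [-0.0195, 0.8157, 0.5782, 0.9028], [0.0, 0.0, 0.0, 1.0]] ['color', 'intrinsics', 'world_from_camera', 'shot']
mill 0.59 [307.2, 176.4, 388.3, 287.3] 346.4 234.3 5301
mill 0.56 [328.2, 178.7, 346.0, 200.0] 337.2 189.5 276
knob 0.74 [325.0, 175.8, 349.9, 199.3] 337.3 189.6 296
knob_grip 0.82 [326.6, 177.0, 349.6, 199.5] 337.2 188.9 289
lock_tip 0.52 [364.3, 198.7, 372.5, 213.8] 368.4 206.9 80
lock_tip 0.33 [444.4, 281.8, 485.5, 316.1] 465.7 297.5 1028
top [[502.56565929952075, 0.0, 318.8048077152574], [0.0, 502.56565929952075, 192.85651038011738], [0.0, 0.0, 1.0]] [[0.0041, 0.9811, -0.1933, 0.2439], [-1.0, 0.0038, -0.0016, -0.0268], [-0.0008, 0.1933, 0.9811, 1.8057], [0.0, 0.0, 0.0, 1.0]] ['color', 'intrinsics', 'world_from_camera', 'shot']
mill 0.74 [247.8, 186.0, 335.5, 247.6] 291.7 215.2 3883
knob 0.79 [294.8, 193.9, 314.6, 217.9] 306.1 207.7 356
knob_grip 0.79 [295.1, 198.0, 315.8, 219.6] 306.3 208.2 351
lock_tip 0.37 [251.9, 204.9, 259.6, 205.4] 256.2 205.2 35
```

```bash
python3 - <<'E'
import cv2, numpy as np
a=cv2.imread("pics/scene0.png");b=cv2.imread("pics/top0.png")
a=cv2.resize(a[150:320,280:500],(800,600),interpolation=3)
cv2.imwrite("pics/a.png",a)
b=cv2.resize(b[150:280,220:393],(800,600),interpolation=3)
cv2.imwrite("pics/b.png",b)
E
```

```text
(no output)
```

View pics/a.png

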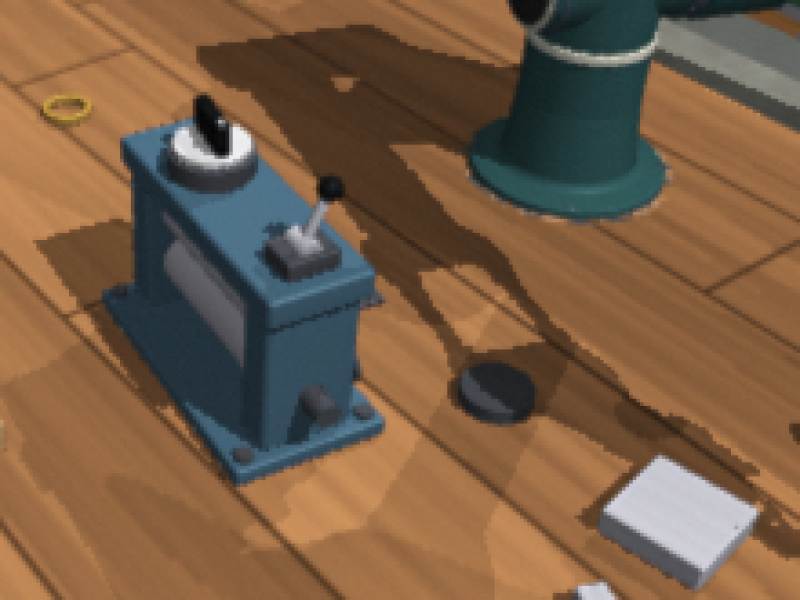

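View pics/b.png

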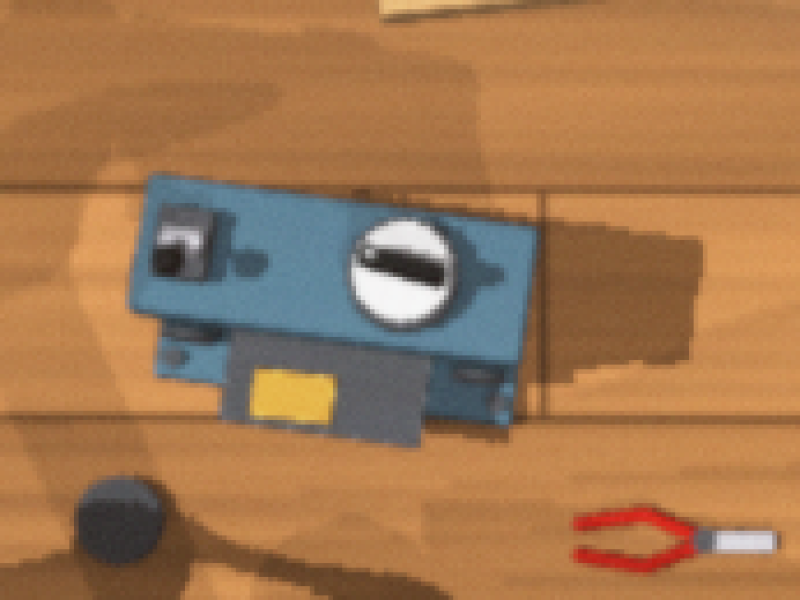

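The scene view shows the mill with its dial (crop ~212,140) and the lever ball (330,188). The top view shows the bridge corners at crop (150,175), (538,228), (518,362) and (132,310). The disc is centred near (403,270), the bar runs from (362,257) to (445,277) with the dimple at its left end, and the ball is at (168,258).

```bash
cat > h.py <<'E'
import numpy as np
from scipy.spatial.transform import Rotation as R
from workcell import status, read_camera, masks_of
def ray(K,T,u,v,z):
    d=np.array([(u-K[0,2])/K[0,0],-(v-K[1,2])/K[1,1],-1.]); d=T[:3,:3]@d; o=T[:3,3]
    return o+d*(z-o[2])/d[2]
def proj(K,T,P):
    c=(np.asarray(P)-T[:3,3])@T[:3,:3]
    return np.array([K[0,2]+K[0,0]*c[...,0]/-c[...,2],K[1,2]+K[1,1]*c[...,1]/c[...,2]]).T
def tool(s=None):
    s=s or status.read_state(); T=np.eye(4); T[:3,:3]=R.from_rotvec(s["tcp_rot"]).as_matrix(); T[:3,3]=s["tool_pos"]; return T
E
python3 - <<'E'
from h import *
p=read_camera("top");K=np.array(p["intrinsics"]);T=np.array(p["world_from_camera"])
f=lambda u,v,z:ray(K,T,220+u*173/800-.5,150+v*130/600-.5,z)
C=np.array([f(*c,.2) for c in [(150,175),(538,228),(518,362),(132,310)]]); print(C.round(4))
c=C.mean(0);y=C[0]+C[3]-C[1]-C[2];yaw=np.arctan2(-y[0],y[1]);print("centre",c.round(4),"yaw",np.degrees(yaw),np.linalg.norm(y)/2)
Rz=R.from_euler("z",yaw).as_matrix()
print("dial pred",(c+Rz@[0,-.05,0]).round(4),"disc seen",f(403,270,.230).round(4), "ball pred",(c+Rz@[-.0287,.105,.065]).round(4),"seen",f(168,258,.265).round(4))
a,b=f(362,257,.263),f(445,277,.263);print("bar",a,b,(a+b)/2,np.degrees(np.arctan2(*(a-b)[[1,0]])),np.linalg.norm(a-b))
g=p["color"];hsv=g.astype(int).sum(2)
print(tool().round(3).tolist()); w=read_camera("wrist");print(np.round(w["mount"],4).tolist(),w["intrinsics"])
E
```

```text
[[ 0.5774  0.1941  0.2   ]
 [ 0.5404 -0.0796  0.2   ]
 [ 0.4455 -0.0655  0.2   ]
 [ 0.481   0.2038  0.2   ]]
centre [0.5111 0.0632 0.2   ] yaw -7.606673967956994 0.2739315252014045
dial pred [0.5044 0.0136 0.2   ] disc seen [0.5051 0.0142 0.23  ] ball pred [0.4965 0.1711 0.265 ] seen [0.5068 0.1713 0.265 ]
bar [0.50837398 0.04098043 0.263     ] [ 0.49493092 -0.01497859  0.263     ] [0.50165245 0.01300092 0.263     ] 76.49178683961982 0.057551089067523244
[[-0.948, 0.318, 0.0, 0.215], [0.318, 0.948, 0.0, 0.64], [-0.0, 0.0, -1.0, 0.231], [0.0, 0.0, 0.0, 1.0]]
[[-0.0002, 0.9567, 0.2912, 0.0744], [1.0, 0.0002, -0.0, -0.0004], [-0.0001, 0.2912, -0.9567, -0.1418], [0.0, 0.0, 0.0, 1.0]] [[353.29200814   0.         320.72998876]
 [  0.         353.29200814 200.77583051]
 [  0.           0.           1.        ]]
```

>>> drive_tool --pt "0 0 0 0 0 -0.04 1" --pt "0 0 0 0 0 -0.04 1" --pt "0 0 0 0 0 -0.04 1" --pt "0 0 0 -0.0263 -0.0278 0 1" --pt "0 0 0 -0.0263 -0.0278 0 1" --pt "0 0 0 -0.0263 -0.0278 0 1" --pt "0 0 0 -0.0263 -0.0278 0 1" --pt "0 0 0 -0.0263 -0.0278 0 1"

```text
time: 1.27
tool_pos: [0.2955, 0.4648, 0.3515]
tcp_rot: [0.505, 3.1, 0.001]
wrist_force: [0.3, 0.5, 0.4]
width: 0.998
grip_force: 0.0
```

>>> drive_tool --pt "0 0 0 -0.0263 -0.0278 0 1" --pt "0 0 0 -0.0263 -0.0278 0 1" --pt "0 0 0 -0.0263 -0.0278 0 1" --pt "0 0 0 -0.0263 -0.0278 0 1" --pt "0 0 0 -0.0263 -0.0278 0 1" --pt "0 0 0 -0.0263 -0.0278 0 1" --pt "0 0 0 -0.0263 -0.0278 0 1" --pt "0 0 0 -0.0263 -0.0278 0 1"

```text
time: 1.93
tool_pos: [0.4242, 0.1868, 0.3517]
tcp_rot: [0.506, 3.1, 0.001]
wrist_force: [1.7, 0.2, -0.4]
width: 0.999
grip_force: 0.0
```

>>> drive_tool --pt "0 0 0 -0.0263 -0.0278 0 1" --pt "0 0 0 -0.0263 -0.0278 0 1" --pt "0 0 0 -0.0263 -0.0278 0 1" --pt "0 0 0 -0.0263 -0.0278 0 1" --pt "0 0 0 -0.0263 -0.0278 0 1" --pt "0 0 7 0 0 0 1" --pt "0 0 7 0 0 0 1" --pt "0 0 7 0 0 0 1"

```text
time: 2.6
tool_pos: [0.5046, 0.0137, 0.3513]
tcp_rot: [-1.075, -2.952, -0.0]
wrist_force: [0.3, 0.1, -0.3]
width: 1.001
grip_force: 0.0
```

>>> drive_tool --pt "0 0 7 0 0 0 1" --pt "0 0 7 0 0 0 1" --pt "0 0 7 0 0 0 1" --pt "0 0 7 0 0 0 1" --pt "0 0 7 0 0 0 1" --pt "0 0 7 0 0 0 1" --pt "0 0 7 0 0 0 1" --pt "0 0 7 0 0 0 1"

```text
time: 3.27
tool_pos: [0.5043, 0.0149, 0.3515]
tcp_rot: [2.333, 2.104, 0.0]
wrist_force: [0.4, -0.6, -1.0]
width: 0.998
grip_force: 0.0
```

```bash
cat >> h.py <<'E'
import cv2
def bar(name,z=.263):
    Tt=tool(); w=read_camera(name); K=np.array(w["intrinsics"])
    T=Tt@np.array(w["mount"]) if "mount" in w else np.array(w["world_from_camera"])
    return w,K,T,Tt
E
python3 - <<'E'
from h import *
w,K,T,Tt=bar("wrist"); print(Tt.round(3).tolist(), status.read_state()["q"])
cv2.imwrite("pics/w1.png",w["color"][...,::-1])
for n in ["knob","knob_grip","lock_tip"]:
    for m in masks_of(w,n)[:2]: print(n,m["score"],m["bbox"])
print("pred axis px z.263/.230",proj(K,T,[[.5044,.0138,.263],[.5044,.0138,.23]]), "ball",proj(K,T,[.5,.171,.265]))
E
```

```text
[[0.103, 0.995, 0.0, 0.504], [0.995, -0.103, -0.0, 0.015], [0.0, 0.0, -1.0, 0.351], [0.0, 0.0, 0.0, 1.0]] [-1.98253945e-02 -1.15682075e-01  1.79230581e+00  8.11462363e-06
  1.46456983e+00  8.85111051e-02]
knob 0.66 [278.3, 145.0, 365.4, 247.1]
knob_grip 0.58 [273.9, 147.4, 366.0, 242.9]
lock_tip 0.7 [494.8, 98.8, 608.8, 246.6]
pred axis px z.263/.230 [[321.32396798 207.65181021]
 [321.25063458 194.45031574]] ball [284.19747151 -60.04016334]
```

View pics/w1.png

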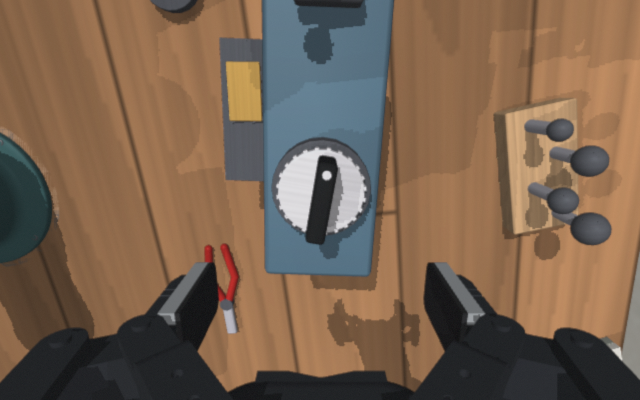

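The wrist picture shows the bar from (327,157), with the dimple at (326,175), to (315,243). The disc is centred near (321,188). The lever block is at the top edge.

```bash
python3 - <<'E'
from h import *
w,K,T,Tt=bar("wrist"); g=w["color"].astype(int).sum(2)
def rays(m,z):
    ys,xs=np.nonzero(m); return np.array([ray(K,T,x,y,z)[:2] for x,y in zip(xs,ys)])
m=np.zeros(g.shape,bool); m[145:250,280:362]=True
b=m&(g<130)
n,l,st,c=cv2.connectedComponentsWithStats(b.astype(np.uint8)); i=l[200:210,300:335]; i=np.bincount(i[i>0]).argmax(); print(st[i],c[i])
P=rays(l==i,.263); r=cv2.minAreaRect((P*1000).astype(np.float32)); print("bar",r)
e=np.linalg.eigh(np.cov(P.T))[1][:,1]; print("pca deg",np.degrees(np.arctan2(e[1],e[0])),P.mean(0))
wh=m&(g>520); P=rays(wh,.230); print("disc",cv2.minEnclosingCircle((P*1000).astype(np.float32)))
d=np.zeros_like(m); d[168:184,318:336]=True; d&=(g>350); print("dimple",rays(d,.263).mean(0),d.sum())
E
```

```text
[ 306  157   32   87 1469] [321.04424779 202.02722941]
bar ((504.6142272949219, 18.256502151489258), (61.7365837097168, 13.200382232666016), 74.87771606445312)
pca deg 75.16737372190575 [0.50447193 0.01751357]
disc ((504.1870422363281, 15.588589668273926), 34.78508758544922)
dimple [0.51005761 0.03627045] 75
```

>>> drive_tool --pt "0 0 4.5 0.001 0 0 1" --pt "0 0 4.5 0 0 0.0335 1" --pt "0 0 0 0 0 0.03 1" --pt "0 0 0 0 0 0.03 1" --pt "0 0 0 0 0 0.02 1" --pt "0 0 0 0 0 0 0.5" --pt "0 0 0 0 0 0 0.4" --pt "0 0 0 0 0 0 0.3" --force 60

```text
time: 4.18
tool_pos: [0.5054, 0.0159, 0.2394]
tcp_rot: [2.483, 1.922, 0.003]
wrist_force: [0.4, -0.1, -0.1]
width: 0.602
grip_force: 0.0
```

>>> drive_tool --pt "0 0 0 0 0 0 0.1" --pt "0 0 0 0 0 0 0" --pt "0 0 0 0 0 0 0" --pt "0 0 0 0 0 0 0" --pt "0 0 0 0 0 0 0" --pt "0 0 0 0 0 0 0" --force 60

```text
time: 4.68
tool_pos: [0.5048, 0.0161, 0.2399]
tcp_rot: [2.484, 1.922, 0.002]
wrist_force: [-3.5, 0.1, 6.1]
width: 0.155
grip_force: 59.5
```

```bash
cat > st.py <<'E'
from h import *
s=status.read_state();T=tool(s);P=s["tool_pos"];F=np.array(s["wrist_force"]);M=np.array(s["torque"])
print("t",round(s["time"],2),"pos",np.round(P,4),"ydeg",round(np.degrees(np.arctan2(T[1,1],T[0,1])),2),"F",F.round(2),"M",M.round(3),"w",round(s["width"],3),"g",round(s["grip_force"],1),"q6",round(s["q"][5],3),"q1",round(s["q"][0],3))
E
python3 st.py
```

```text
t 4.68 pos [0.5048 0.0161 0.2399] ydeg -14.55 F [-3.49  0.07  6.14] M [ 0.122  0.616 -0.082] w 0.155 g 59.5 q6 0.236 q1 -0.018
```

>>> drive_tool --pt "0 0 3.25 0 0 0 0" --pt "0 0 3.25 0 0 0 0" --pt "0 0 3.25 0 0 0 0" --pt "0 0 3.25 0 0 0 0" --pt "0 0 3.25 0 0 0 0" --pt "0 0 3.25 0 0 0 0" --pt "0 0 3.25 0 0 0 0" --pt "0 0 3.25 0 0 0 0"

```text
time: 5.35
tool_pos: [0.5051, 0.0159, 0.2399]
tcp_rot: [2.854, 1.311, 0.003]
wrist_force: [-1.8, 0.9, 4.5]
width: 0.146
grip_force: 59.3
```

```bash
python3 st.py
```

```text
t 5.35 pos [0.5051 0.0159 0.2399] ydeg -40.66 F [-1.82  0.89  4.46] M [-0.019  0.323  0.046] w 0.146 g 59.3 q6 0.692 q1 -0.018
```

>>> drive_tool --pt "0 0 2.5 0 0 0 0" --pt "0 0 2.5 0 0 0 0" --pt "0 0 2.5 0 0 0 0" --pt "0 0 2.5 0 0 0 0" --pt "0 0 2.5 0 0 0 0" --pt "0 0 2.5 0 0 0 0" --pt "0 0 2.5 0 0 0 0" --pt "0 0 2.5 0 0 0 0"

```text
time: 6.02
tool_pos: [0.5052, 0.0157, 0.2399]
tcp_rot: [3.038, 0.796, 0.004]
wrist_force: [-0.9, -1.1, 3.7]
width: 0.152
grip_force: 59.2
```

```bash
python3 st.py
```

```text
t 6.02 pos [0.5052 0.0157 0.2399] ydeg -60.63 F [-0.93 -1.06  3.75] M [-0.178  0.314  0.023] w 0.152 g 59.2 q6 1.04 q1 -0.018
```

>>> drive_tool --pt "0 0 2.5 0 0 0 0" --pt "0 0 2.5 0 0 0 0" --pt "0 0 2.5 0 0 0 0" --pt "0 0 2.5 0 0 0 0"

```text
time: 6.35
tool_pos: [0.5053, 0.0155, 0.2399]
tcp_rot: [3.096, 0.528, 0.004]
wrist_force: [-0.9, -1.2, 4.4]
width: 0.148
grip_force: 59.3
```

```bash
python3 st.py
```

```text
t 6.35 pos [0.5053 0.0155 0.2399] ydeg -70.66 F [-0.92 -1.21  4.41] M [-0.19   0.278  0.087] w 0.148 g 59.3 q6 1.215 q1 -0.018
```

>>> drive_tool --pt "0 0 2.5 0 0 0 0" --pt "0 0 2.5 0 0 0 0"

```text
time: 6.52
tool_pos: [0.5053, 0.0155, 0.2399]
tcp_rot: [3.116, 0.392, 0.004]
wrist_force: [-1.0, -1.9, 3.7]
width: 0.147
grip_force: 59.3
```

```bash
python3 st.py
```

```text
t 6.52 pos [0.5053 0.0155 0.2399] ydeg -75.66 F [-0.99 -1.88  3.73] M [-0.272  0.277  0.036] w 0.147 g 59.3 q6 1.303 q1 -0.018
```

>>> drive_tool --pt "0 0 2 0 0 0 0" --pt "0 0 2 0 0 0 0" --pt "0 0 2 0 0 0 0"

```text
time: 6.77
tool_pos: [0.5053, 0.0154, 0.2399]
tcp_rot: [3.132, 0.229, 0.004]
wrist_force: [-1.6, -1.6, 5.6]
width: 0.149
grip_force: 59.3
```

```bash
python3 st.py
```

```text
t 6.77 pos [0.5053 0.0154 0.2399] ydeg -81.62 F [-1.56 -1.57  5.61] M [-0.278  0.263  0.013] w 0.149 g 59.3 q6 1.407 q1 -0.018
```

>>> drive_tool --pt "0 0 0 0 0 0 0"

```text
time: 6.85
tool_pos: [0.5053, 0.0154, 0.2399]
tcp_rot: [3.132, 0.23, 0.004]
wrist_force: [-1.0, -0.8, 6.0]
width: 0.15
grip_force: 59.5
```

```bash
python3 st.py
```

```text
t 6.85 pos [0.5053 0.0154 0.2399] ydeg -81.59 F [-1.04 -0.84  6.04] M [-0.327  0.343 -0.009] w 0.15 g 59.5 q6 1.406 q1 -0.018
```

>>> drive_tool --pt "0 0 2.5 0 0 0 0" --pt "0 0 2.5 0 0 0 0" --pt "0 0 2 0 0 0 0" --pt "0 0 0 0 0 0 0"

```text
time: 7.18
tool_pos: [0.5054, 0.0154, 0.2399]
tcp_rot: [3.14, 0.039, 0.004]
wrist_force: [-1.7, -1.3, 6.0]
width: 0.147
grip_force: 59.5
```

```bash
python3 st.py
```

```text
t 7.18 pos [0.5054 0.0154 0.2399] ydeg -88.59 F [-1.71 -1.33  6.01] M [-0.426  0.322 -0.047] w 0.147 g 59.5 q6 1.528 q1 -0.018
```

>>> drive_tool --pt "0 0 2.5 0 0 0 0" --pt "0 0 2.5 0 0 0 0" --pt "0 0 2 0 0 0 0" --pt "0 0 0 0 0 0 0"

```text
time: 7.52
tool_pos: [0.5053, 0.0153, 0.2399]
tcp_rot: [3.137, -0.153, 0.004]
wrist_force: [-2.2, -1.0, 5.4]
width: 0.149
grip_force: 59.5
```

```bash
python3 st.py
```

```text
t 7.52 pos [0.5053 0.0153 0.2399] ydeg -95.59 F [-2.17 -1.04  5.41] M [-0.415  0.359 -0.049] w 0.149 g 59.5 q6 1.651 q1 -0.018
```

>>> drive_tool --pt "0 0 2.5 0 0 0 0" --pt "0 0 2.5 0 0 0 0" --pt "0 0 2 0 0 0 0" --pt "0 0 0 0 0 0 0"

```text
time: 7.85
tool_pos: [0.5053, 0.0152, 0.2399]
tcp_rot: [3.122, -0.343, 0.004]
wrist_force: [-2.0, -2.6, 5.5]
width: 0.151
grip_force: 59.5
```

```bash
python3 st.py
```

```text
t 7.85 pos [0.5053 0.0152 0.2399] ydeg -102.54 F [-2.04 -2.6   5.54] M [-0.367  0.383  0.305] w 0.151 g 59.5 q6 1.772 q1 -0.018
```

>>> drive_tool --pt "0 0 1 0 0 0 0" --pt "0 0 0 0 0 0 0" --pt "0 0 0 0 0 0 0"

```text
time: 8.1
tool_pos: [0.5053, 0.0152, 0.2399]
tcp_rot: [3.119, -0.368, 0.005]
wrist_force: [-2.0, -1.6, 6.3]
width: 0.15
grip_force: 59.5
```

```bash
python3 st.py
```

```text
t 8.1 pos [0.5053 0.0152 0.2399] ydeg -103.45 F [-1.95 -1.62  6.31] M [-0.432  0.391  0.359] w 0.15 g 59.5 q6 1.788 q1 -0.018
```

The torque rose at 3.4 N m/rad, so this is the stop, at a firm 0.36 N m. Next I turn back 80° from the rest position (about −97°), to −17°.

>>> drive_tool --pt "0 0 -5.4 0 0 0 0" --pt "0 0 -5.4 0 0 0 0" --pt "0 0 -5.4 0 0 0 0" --pt "0 0 -5.4 0 0 0 0" --pt "0 0 -5.4 0 0 0 0" --pt "0 0 -5.4 0 0 0 0" --pt "0 0 -5.4 0 0 0 0" --pt "0 0 -5.4 0 0 0 0"

```text
time: 8.77
tool_pos: [0.5058, 0.0161, 0.24]
tcp_rot: [3.035, 0.811, 0.006]
wrist_force: [-0.9, 1.1, 5.5]
width: 0.147
grip_force: 69.7
```

>>> drive_tool --pt "0 0 -5.4 0 0 0 0" --pt "0 0 -5.4 0 0 0 0" --pt "0 0 -5.4 0 0 0 0" --pt "0 0 -5.4 0 0 0 0" --pt "0 0 -5.4 0 0 0 0" --pt "0 0 -5.4 0 0 0 0" --pt "0 0 -5.4 0 0 0 0" --pt "0 0 -5.4 0 0 0 0"

```text
time: 9.43
tool_pos: [0.505, 0.0167, 0.2399]
tcp_rot: [-2.523, -1.872, -0.004]
wrist_force: [-3.1, 2.3, 7.7]
width: 0.151
grip_force: 70.0
```

>>> drive_tool --pt "0 0 0 0 0 0 0" --pt "0 0 0 0 0 0 0"

```text
time: 9.6
tool_pos: [0.5049, 0.0167, 0.24]
tcp_rot: [-2.527, -1.867, -0.004]
wrist_force: [-2.2, 2.6, 6.8]
width: 0.148
grip_force: 69.9
```

```bash
python3 st.py
```

```text
t 9.6 pos [0.5049 0.0167 0.24  ] ydeg -17.07 F [-2.19  2.6   6.75] M [0.471 0.614 0.107] w 0.148 g 69.9 q6 0.28 q1 -0.017
```

>>> drive_tool --pt "0 0 -1 0 0 0 0" --pt "0 0 0 0 0 0 0" --pt "0 0 0 0 0 0 0.3" --pt "0 0 0 0 0 0 0.6" --pt "0 0 0 0 0 0 1" --pt "0 0 0 0 0 0 1" --pt "0 0 0 0 0 0 1"

```text
time: 10.18
tool_pos: [0.5044, 0.0158, 0.2376]
tcp_rot: [-2.511, -1.887, 0.0]
wrist_force: [-0.6, 0.6, 0.2]
width: 0.845
grip_force: 0.0
```

>>> drive_tool --pt "0 0 0 0 0 -0.03 1" --pt "0 0 0 0 0 -0.04 1" --pt "0 0 0 0 0 -0.04 1" --pt "0 0 0 0 0 0 1"

```text
time: 10.52
tool_pos: [0.5083, 0.0158, 0.3572]
tcp_rot: [2.504, 1.882, 0.018]
wrist_force: [0.8, -0.3, 1.9]
width: 1.0
grip_force: 0.0
```

```bash
python3 st.py; python3 - <<'E'
from h import *
w,K,T,Tt=bar("wrist"); g=w["color"].astype(int).sum(2)
cv2.imwrite("pics/w2.png",w["color"][...,::-1])
def rays(m,z):
    ys,xs=np.nonzero(m); return np.array([ray(K,T,x,y,z)[:2] for x,y in zip(xs,ys)])
u,v=proj(K,T,np.array([.5042,.0155,.263])).astype(int); print(u,v)
m=np.zeros(g.shape,bool); m[v-58:v+48,u-42:u+42]=True
b=m&(g<130)
n,l,st,c=cv2.connectedComponentsWithStats(b.astype(np.uint8)); i=l[v-8:v+8,u-15:u+15]; i=np.bincount(i[i>0]).argmax(); print(st[i])
P=rays(l==i,.263); print("bar",cv2.minAreaRect((P*1000).astype(np.float32)))
e=np.linalg.eigh(np.cov(P.T))[1][:,1]; print("pca deg",np.degrees(np.arctan2(e[1],e[0])),P.mean(0))
E
```

```text
t 10.52 pos [0.5083 0.0158 0.3572] ydeg -16.15 F [ 0.84 -0.35  1.92] M [ 0.003 -0.046  0.007] w 1.0 g 0.0 q6 0.264 q1 -0.018
313 205
[ 306  159   18   85 1304]
bar ((505.40631103515625, 17.814002990722656), (61.35088348388672, 12.280714988708496), 73.70215606689453)
pca deg 73.71398256412459 [0.5050145  0.01716848]
```

View pics/w2.png

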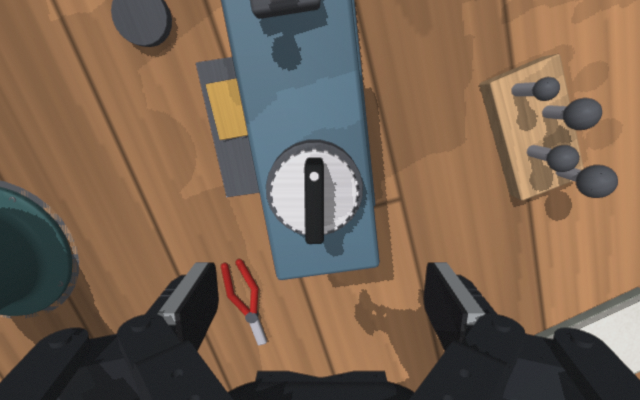

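The dial rests at about 74°, back on its click grid and 4 clicks from the stop. In the picture the bar stands at (314,157)–(314,243), and the lever block is at the top edge near (285,5). Next is the lever.

>>> drive_tool --pt "0 0 -4.3 0 0 0 0.5" --pt "0 0 -4.3 0 0 0 0" --pt "0 0 0 0.031 -0.0152 0 0" --pt "0 0 0 0.031 -0.0152 0 0" --pt "0 0 0 0.031 -0.0152 0 0" --pt "0 0 0 0.031 -0.0152 0 0" --pt "0 0 0 0.031 -0.0152 0 0" --pt "0 0 0 0 0 0 0" --force 40

```text
time: 11.23
tool_pos: [0.447, 0.1841, 0.3464]
tcp_rot: [-2.355, -2.074, 0.001]
wrist_force: [0.2, -0.7, -0.9]
width: -0.0
grip_force: 0.0
```

```bash
python3 st.py; python3 - <<'E'
from h import *
w,K,T,Tt=bar("wrist")
cv2.imwrite("pics/w3.png",w["color"][...,::-1])
print(proj(K,T,np.array([[.4964,.1729,.265],[.5248,.169,.218]])))
for m in masks_of(w,"lock_tip")[:2]: print(m["score"],m["bbox"],ray(K,T,(m["bbox"][0]+m["bbox"][2])/2,(m["bbox"][1]+m["bbox"][3])/2,.265))
E
```

```text
t 11.23 pos [0.447  0.1841 0.3464] ydeg -7.25 F [ 0.22 -0.67 -0.85] M [-0.051  0.072 -0.027] w -0.0 g 0.0 q6 0.463 q1 0.337
[[396.82871836 216.656926  ]
 [420.87198771 197.41188016]]
0.93 [394.8, 192.6, 427.7, 234.6] [0.50607708 0.17385589 0.265     ]
```

View pics/w3.png

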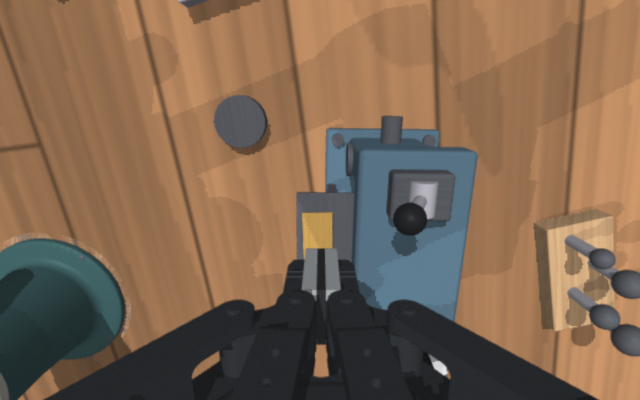

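The wrist picture shows the ball at (410,218), about (0.506, 0.173) in the world, on the feed side of its block at (421,195). The fingers are shut on its feed side. I'll lower them and push.

>>> drive_tool --pt "0 0 0 -0.004 0 0.03 0" --pt "0 0 0 0 0 0.03 0" --pt "0 0 0 0 0 0.028 0" --pt "0 0 0 0 0.01 0 0" --pt "0 0 0 0 0.01 0 0" --pt "0 0 0 0 0.01 0 0" --pt "0 0 0 0 0.01 0 0"

```text
time: 11.92
tool_pos: [0.4905, 0.17, 0.264]
tcp_rot: [2.364, 2.069, 0.003]
wrist_force: [-7.2, -0.8, 9.4]
width: -0.003
grip_force: 4.5
```

```bash
python3 st.py
```

```text
t 11.92 pos [0.4905 0.17   0.264 ] ydeg -7.62 F [-7.24 -0.76  9.41] M [ 0.036  0.925 -0.038] w -0.003 g 4.5 q6 0.418 q1 0.285
```

>>> drive_tool --pt "0 0 0 0 0.006 0 0" --pt "0 0 0 0 0.006 0 0" --pt "0 0 0 0 0.006 0 0" --pt "0 0 0 0 0.006 0 0" --pt "0 0 0 0 0.006 0 0" --pt "0 0 0 0 0 0 0"

```text
time: 12.42
tool_pos: [0.52, 0.1661, 0.26]
tcp_rot: [2.363, 2.069, 0.002]
wrist_force: [0.4, -0.3, -0.7]
width: 0.002
grip_force: 0.0
```

```bash
python3 st.py
```

```text
t 12.42 pos [0.52   0.1661 0.26  ] ydeg -7.58 F [ 0.4  -0.3  -0.67] M [-0.015  0.005  0.066] w 0.002 g 0.0 q6 0.396 q1 0.264
```

>>> drive_tool --pt "0 0 0 0 0.005 0 0" --pt "0 0 0 0 0.005 0 0" --pt "0 0 0 0 0 0 0"

```text
time: 12.67
tool_pos: [0.5285, 0.1649, 0.2589]
tcp_rot: [-2.363, -2.07, 0.002]
wrist_force: [-1.0, 0.5, -0.1]
width: 0.001
grip_force: 0.1
```

```bash
python3 st.py; python3 - <<'E'
from h import *
w,K,T,Tt=bar("wrist")
cv2.imwrite("pics/w4.png",w["color"][...,::-1])
print(proj(K,T,np.array([[.5532,.1652,.265],[.5248,.169,.218]])))
E
```

```text
t 12.67 pos [0.5285 0.1649 0.2589] ydeg -7.56 F [-1.04  0.5  -0.07] M [-0.026  0.061  0.008] w 0.001 g 0.1 q6 0.389 q1 0.257
[[378.68518637 266.10607261]
 [313.62161976 226.16871269]]
```

View pics/w4.png

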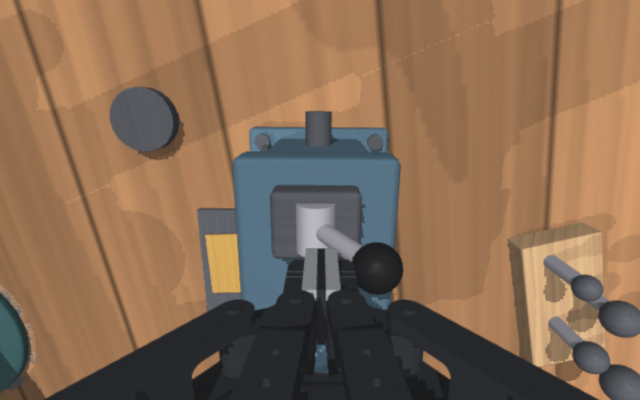

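The ball is now at (377,268), within about 2 px of the predicted locked position (379,266). I'll press on gently until the end stop shows in the force.

>>> drive_tool --pt "0 0 0 0 0.002 0 0" --pt "0 0 0 0 0.002 0 0" --pt "0 0 0 0 0 0 0"

```text
time: 12.97
tool_pos: [0.5315, 0.1646, 0.2594]
tcp_rot: [-2.362, -2.07, 0.003]
wrist_force: [-3.8, 0.1, -0.4]
width: 0.003
grip_force: 1.6
```

```bash
python3 st.py
```

```text
t 12.97 pos [0.5315 0.1646 0.2594] ydeg -7.55 F [-3.77  0.08 -0.41] M [ 0.066  0.586 -0.025] w 0.003 g 1.6 q6 0.387 q1 0.255
```

>>> drive_tool --pt "0 0 0 0 0.002 0 0" --pt "0 0 0 0 0.001 0 0" --pt "0 0 0 0 0 0 0"

```text
time: 13.22
tool_pos: [0.5319, 0.1645, 0.2592]
tcp_rot: [-2.359, -2.067, 0.009]
wrist_force: [-11.8, 2.9, 3.4]
width: 0.002
grip_force: 6.0
```

```bash
python3 st.py
```

```text
t 13.22 pos [0.5319 0.1645 0.2592] ydeg -7.54 F [-11.79   2.94   3.36] M [0.235 1.843 0.029] w 0.002 g 6.0 q6 0.385 q1 0.254
```

The end stop is reached: 12 N with the tool no longer moving. I'll back off, rise and check.

>>> drive_tool --pt "0 0 0 0 -0.01 0 0" --pt "0 0 0 0 -0.02 0 0" --pt "0 0 0 0 -0.03 0 0" --pt "0 0 0 0 -0.03 0 0" --pt "0 0 0 0 0 -0.04 0" --pt "0 0 0 -0.03 0 -0.025 0" --pt "0 0 0 -0.03 0 -0.025 0" --pt "0 0 0 -0.02 0 0 0"

```text
time: 13.88
tool_pos: [0.4376, 0.0956, 0.3562]
tcp_rot: [2.356, 2.066, 0.015]
wrist_force: [0.1, -0.6, 1.7]
width: -0.002
grip_force: 0.0
```

>>> drive_tool --pt "0 0 0 0 0 0 0" --pt "0 0 0 0 0 0 0"

```text
time: 14.05
tool_pos: [0.436, 0.0962, 0.3508]
tcp_rot: [2.364, 2.066, 0.005]
wrist_force: [-0.4, 0.4, -0.4]
width: -0.001
grip_force: 0.0
```

```bash
python3 st.py; python3 - <<'E'
from h import *
w,K,T,Tt=bar("wrist"); cv2.imwrite("pics/w5.png",w["color"][...,::-1])
print(proj(K,T,np.array([[.5532,.1652,.265],[.5042,.0155,.263]])))
for n in ["lock_tip","knob_grip"]:
    for m in masks_of(w,n)[:1]: print(n,m["score"],m["bbox"],ray(K,T,(m["bbox"][0]+m["bbox"][2])/2,(m["bbox"][1]+m["bbox"][3])/2,.265))
E
```

```text
t 14.05 pos [0.436  0.0962 0.3508] ydeg -7.68 F [-0.44  0.37 -0.35] M [-0.058  0.049 -0.033] w -0.001 g 0.0 q6 0.295 q1 0.161
[[496.0764719   75.98335626]
 [426.2809195  297.3842887 ]]
lock_tip 0.72 [432.4, 57.3, 516.0, 95.8] [0.53997125 0.16665499 0.265     ]
knob_grip 0.69 [371.4, 233.1, 457.6, 309.7] [0.49631527 0.03930036 0.265     ]
```

View pics/w5.png

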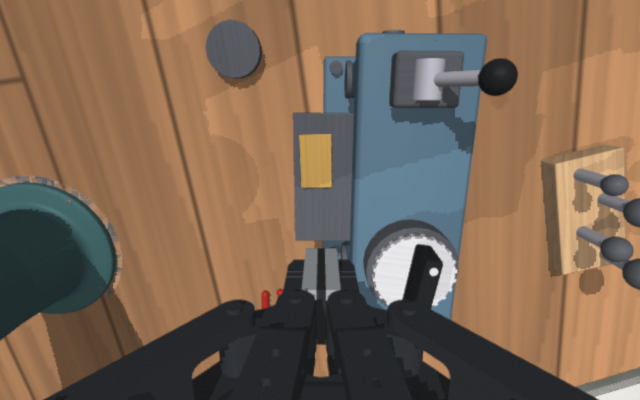

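The picture shows the ball at (498,76) against a predicted (496,76), so the lever is fully over. The dial bar (dimple at 433,272) and the blank are undisturbed. Handing in.

```bash
python3 -c "
from workcell import workorder; print(workorder.finish_job())"
```

```text
the job is handed in; nothing more can be done
None
```

The job is handed in: I closed the dial on the stop at about 0.36 N m, turned it back 4 clicks by angle (the gap itself was not measured), and threw the lock lever to its end stop and let go. Nothing else I could see had moved, and it took about 14 s.

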